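# Clamp the two-part candle mould with its wing nut

## Task

Close up the candle mould ready for pouring. With a fingertip push the slotted clamp strap round over the mould until its slot is fully home around the threaded stud, under the raised wing nut; then stroke the wings round clockwise (seen from above), stroke after stroke, until the nut has run down and is finger-tight on the strap, so that its rubber pad presses firmly on the mould. Only touch and push: do not grip or force the nut or the strap, do not lift or shift the mould, and leave the bottle, stamp and candle beside it alone.

Things in the scene. Friction and masses are not known exactly. Their poses are not given: they have to be found in the camera images.
- clamp_frame: Plywood base board 230 x 256 x 18 mm, fixed; origin under its centre, on the table. In its frame (x to the far side seen from the robot, mm): the mould sits in the middle between two cleats; the rigid pivot post of the strap, with a nut on top up to z = 120, stands at (0, -90); the rigid threaded stud, 14 thick, top at z = 129, at (0, +90).
- strap: Aluminium clamp strap, 0.25 kg, loose but captive on its pivot post (0.8 mm of lift, 1 of side play). Origin on the post axis at its underside, 88 mm above the table; +y runs along it to the slot. Bar 36 mm wide, 10 thick, ending 207 from the post; a rubber pad under its middle rests on the mould and drags with 1 to 3 N. Closed: along the board's +y. Starts swung 0.4 to 0.7 rad to the robot.
- strap_slot (a point): Centre of the strap's slot, 180 mm from the post axis. The slot is 22 mm wide and opens at the strap's leading edge (its +x side); when home, the stud stands at its bottom and this point lies on the stud's axis within 3 mm.
- strap_push (a point): Point on the trailing side face of the strap (its -x side), 95 mm from the post axis and half-way up its 10 mm thickness: where to push it shut, clockwise seen from above. The strap's underside is 8 mm above the mould.
- stud (a point): Point on the axis of the threaded stud, 93 mm above the table, at the middle of the strap's thickness.
- wing_nut (a joint): Turn of the wing nut, rad: grows clockwise seen from above (tightening); it goes down 8 mm a turn (quick thread). Starts at 0.3 to 3.4; its flange meets the strap near 9.8, then takes up play and goes finger-tight at 10.5 to 11.5. While loose it takes about 0.02 N m to turn (1 N on a wing) and stays where left; it cannot come off.
- nut_thread: The steel wing nut; origin on the stud axis at the underside of its flange (36 mm wide, 3.5 thick); does not turn. Conical hub up to 19 mm above the origin, 29 wide below, 23 above. Two opposite round wings, 6 mm thick, reach 38 mm from the axis and from 13 to 36 mm above the origin. Nothing else stands within 60 mm of the axis at the height of the wings but the stud.
- nut_center (a point): Point on the stud axis at the middle height of the wings (24.5 mm above the nut's underside, 11.5 mm below the wings' tops); goes down with the nut.
- wing_tip (a point): Outer end of one wing, 38 mm from the stud axis, at the same height; the other wing is opposite.
- mould: Loose two-part plaster mould between thin wooden boards, 150 x 110 x 62 mm, 0.8 kg; origin at the centre of its underside, its top 80 mm above the table. It stands free between the board's two cleats, which leave it 2 mm of play along the board's x.
- scent_bottle: Bystander: amber dropper bottle, 36 mm wide, 105 mm tall, standing left of the board; origin under its centre.
- seal_stamp: Bystander: brass stamp with a dark turned handle, 28 mm wide, 82 mm tall, standing beyond the board; origin under its centre.
- short_candle: Bystander: ribbed pillar candle, 66 mm wide, 109 mm tall, standing right of the board; origin under its centre.
Mind the look-alikes: they are no part of the job. What is shaped like the mould but blue or green is not meant. There is more than one size of the strap; the one meant has the size given above.

How it is judged:
On the way, in this order (a step that is already met when the one before it is completed fails the run):
1. the strap is swung home round the stud while the nut is still clear above it (horizontal distance between strap_slot and stud below 0.006 m and value of joint wing_nut below 9 rad), for 0.2 s.
2. the nut has run down onto the strap (horizontal distance between strap_slot and stud below 0.006 m and value of joint wing_nut above 9.5 rad), for 0.1 s.
At the end, for the whole second after the job is handed in: The strap is home round the stud (slot centre within 6 mm of the stud's axis), the wing nut is run down (over 9.6 rad) and at rest, and the strap presses on the mould, standing in the frame, with more than 10 N (horizontal distance between strap_slot and stud below 0.006 m and contact force between strap and mould above 10 N and value of joint wing_nut above 9.6 rad and velocity of joint wing_nut between -0.1 and 0.1 rad/s and z of mould in the frame of clamp_frame below 0.021 m); the robot touches nothing.
It fails at once if the mould is lifted (over 5 mm), tilted (over 0.1 rad) or shifted (over 12 mm) (z of mould in the frame of clamp_frame above 0.023 m or angle between mould's own z axis and vertical above 0.1 rad or distance of mould from where it was at the start of the episode above 0.012 m).
It fails at once if the wing nut is gripped or forced (fingers on it with over 60 N) (contact force between the fingers and nut_thread above 60 N).
It fails at once if the strap is lifted (tilted over 0.15 rad), gripped or forced (fingers on it with over 60 N) (contact force between the fingers and strap above 60 N or angle between strap's own z axis and vertical above 0.15 rad).
It fails at once if the bottle, stamp or candle is shifted (over 25 mm), lifted or tipped (distance of any of scent_bottle, seal_stamp, short_candle from where it was at the start of the episode above 0.025 m or angle between any of scent_bottle, seal_stamp, short_candle's own z axis and vertical above 0.3 rad).
It also fails if it takes over 58 s, if anything falls off the work surface, if the arm or the gripper's body presses on something with over 40 N, if the wrist force passes 120 N, or if a joint passes its speed limit or range.

## Robot

A 6-joint arm with a two-finger parallel gripper is mounted at the origin on a cart in front of the work surface, level with it; the furniture and walls round the work are solid. World frame = base frame: x ahead of the robot, y to its left, z up, the work surface at z = 0. Lengths are in m, angles in rad, forces in N, time in s.
With the tool pointing down it reaches from about 0.325 to 0.775 m from the base axis. Payload 5.5 kg.
Tool frame: the origin (TCP) lies midway between the tips of the shut fingers; the grasp point (between the pads) lies 19 mm behind it (arm.grip_point_offset is the distance from the TCP to the grasp point, in m); z points along the fingers, y is the line along which they close (so a half turn about z gives the same grasp; the last joint's range is limited). The gripper opens to 88 mm and grips with 3 to 60 N. Pads are 20 mm wide; open, the fingers measure 115 mm over their backs; the gripper's body (75 mm by 178 mm) begins 61 mm behind the grasp point.
Start: joints at [-1.279, 0.091, 1.231, -0, 1.82, -0.057], TCP at [0.205, -0.564, 0.223] pointing down, gripper open.
Joint ranges: [-2.87, 2.87], [-0.86, 2.18], [0.17, 2.46], [-1.51, 4.65], [0.06, 2.69], [-2.65, 2.65]. Speed limits (rad/s): [2.57, 2.57, 3.01, 3.14, 3.14, 3.14].

## Interface

Orientations are given as [roll, pitch, yaw] about the fixed x, y, z axes, in that order (R = Rz(yaw) Ry(pitch) Rx(roll)).
In Python, from cell import arm gives the robot as it stands. The module is installed in compiled form; this text tells all that it offers.
- The arm moves only by the tool apply_moves, never from a script. Its argument "commands" is a list of rows, each an object with "delta_pos": the shift along the tool's x, y, z in m, a list of three; "twist": the turn about the tool's z in degrees; "gripper": the closure in counts, from 0 (fully open) to 255 (shut). A call has 1 to 5 rows; each row shifts and turns the commanded pose from where the row before left it, along the tool's axes as they then stand; what a row does not reach is not made up. A row lasts 1/12 s, in which the tool goes at most 41.7 mm and 7.16 degrees, less where a joint would pass 70% of its speed; a pose out of reach is approached as far as the arm can. A call is refused whole if a number of a shift passes 0.0417 or a number of a turn 7.16, either way. A call with a gripper value outside its range is refused whole. The fingers move at their own pace and stop on an object; the grip force is fixed at half the most. Time passes only in rows, so rows that do not move let the fingers close. It gives the time, the measured TCP pose, the force, the opening and the grip force at its end, in the units of the state.
- arm.sense(): the state, without advancing time (a new reading comes with each control period).
- arm.get_image(name): name is "scene" or "top"; returns the picture (384x512x3 uint8, blue, green, red); there is no depth.
- arm.get_calibration(name): a dict with "intrinsics" (3x3 intrinsics, pixels), "R" (3x3) and "t" (3): a world point X has camera coordinates R X + t. Camera axes: x right, y down, z forward; pixel columns grow to the right and rows downward; lengths in m; the calibration is good to about 2 mm. A picture is of the moment at which its call begins. get_calibration takes no time and is no camera call.
- arm.hand_in(): hands the job in; it is judged then, once.
The state is a dict: "time_s": time; "joint_positions": joint angles; "joint_vel": joint speeds; "joint_torque": joint torques, N m; "ee_pos": TCP position; "tool_rot": TCP orientation; "ft_force": force on the tool from outside, world axes, zero at the start; "wrist_torque": the same for the moment, N m; "finger_gap": finger opening in m; "grasp_force": force on a finger pad.
Only numpy, scipy, OpenCV 4.12 (cv2) and the standard library are available. Lean on these libraries where they do the work, as an engineer would, in place of code of your own. Each camera call takes 0.05 s, during which the arm holds its last target. There are 200 camera calls.

## Working session

There is one attempt and no reset: what is moved stays moved. The work goes in short steps, Python scripts to look and compute and a tool call to move; the robot and the scene stay as the last step left them, time stands still between calls to the robot, and variables do not carry over. Pictures are saved under pics/ and viewed, at most 10 in all, crops included, and the job is handed in when it is done.

Besides the shell and the picture viewer there is one more tool, called after ">>>" in YAML: its name, and indented under it one key for each argument. apply_moves: Moves the arm, as the interface text tells. Its arguments: {"type":"object","properties":{"commands":{"type":"array","items":{"type":"object","properties":{"delta_pos":{"type":"array","items":{"type":"number"}},"twist":{"type":"number"},"gripper":{"type":"number"}}}}},"required":["commands"]}

```bash
mkdir -p pics; python3 - <<'E'
from cell import arm
import cv2
for n in("scene","top"):
    cv2.imwrite(f"pics/{n}0.png",arm.get_image(n)); c=arm.get_calibration(n); print(n,c)
s=arm.sense();print(s)
E
```

```text
scene {'intrinsics': array([[435.86987227,   0.        , 252.62300137],
       [  0.        , 435.86987227, 192.10575943],
       [  0.        ,   0.        ,   1.        ]]), 'R': array([[ 0.76069063, -0.64899054, -0.0126901 ],
       [-0.49200928, -0.56371819, -0.66343701],
       [ 0.42341071,  0.51091397, -0.74812452]]), 't': array([-0.41592116,  0.37469181,  0.74357184])}
top {'intrinsics': array([[415.35294115,   0.        , 261.90166913],
       [  0.        , 415.35294115, 199.79020169],
       [  0.        ,   0.        ,   1.        ]]), 'R': array([[ 0.00323789, -0.99999247, -0.00213763],
       [-0.98312363, -0.00279225, -0.18292111],
       [ 0.18291376,  0.00269383, -0.98312527]]), 't': array([0.04801872, 0.59317558, 1.07459032])}
{'time_s': 0.1, 'joint_positions': array([-1.27869504e+00,  9.17758815e-02,  1.23178145e+00, -1.52898007e-05,
        1.81979155e+00, -5.66878591e-02]), 'joint_vel': array([-0.00092826, -0.00172085, -0.0006954 ,  0.00051479,  0.00027695,
       -0.00121793]), 'joint_torque': array([ 3.27873837e-03, -4.47857416e+01, -4.07569742e+01,  7.00053200e-02,
        2.84309563e-02, -1.09580260e-04]), 'ee_pos': array([ 0.20497838, -0.56361285,  0.22161553]), 'tool_rot': array([-3.13983841e+00, -8.47022355e-05,  3.48785318e-01]), 'ft_force': array([ 0.54548979, -0.1744313 ,  0.76567264]), 'wrist_torque': array([-0.03303114, -0.00285157, -0.01877261]), 'grasp_force': 0.0, 'finger_gap': 0.08772601236100148}
```

View pics/scene0.png

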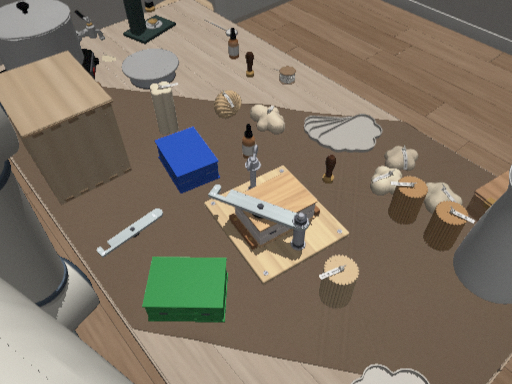

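View pics/top0.png

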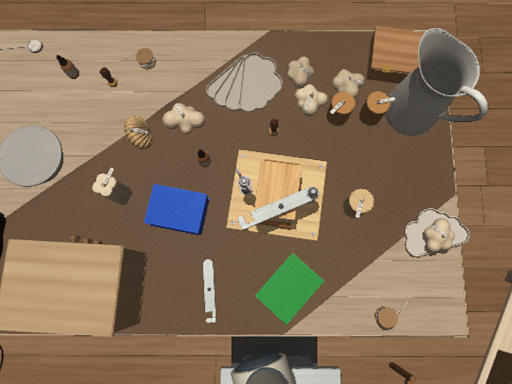

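The top view shows the board at about (278,195), with a strap on it from the post at (312,193) to its slot end at (243,222). The stud and raised nut are at about (244,184). Strap candidates are that one and a loose strap at (209,290). The one on the post over the plaster mould is meant. The blue box at (177,209) and green box at (290,288) are decoys. Next is a close crop.

```bash
python3 - <<'E'
import cv2
a=cv2.imread("pics/top0.png")[140:250,215:335]
cv2.imwrite("pics/c1.png",cv2.resize(a,None,fx=5.4,fy=5.4,interpolation=cv2.INTER_CUBIC))
a=cv2.imread("pics/scene0.png")[140:280,200:350]
cv2.imwrite("pics/c2.png",cv2.resize(a,None,fx=4,fy=4,interpolation=cv2.INTER_CUBIC))
E
```

```text
(no output)
```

View pics/c1.png

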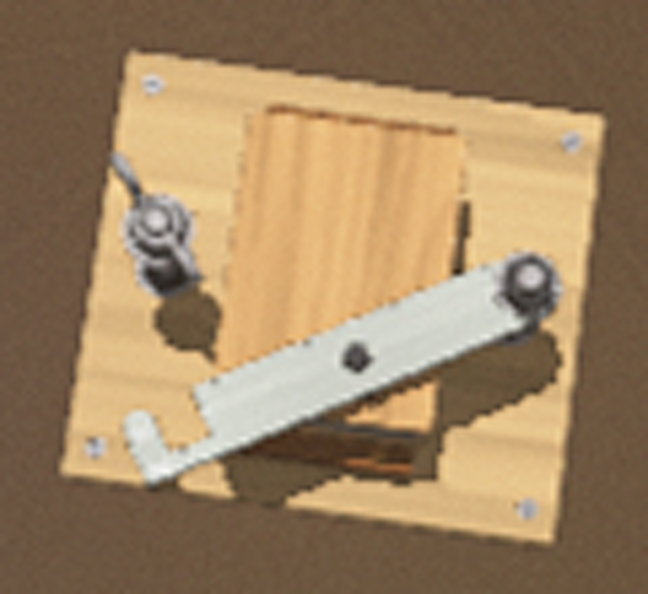

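View pics/c2.png

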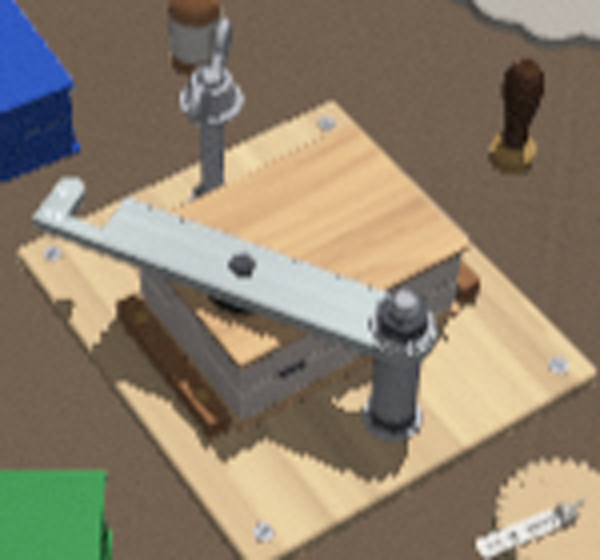

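```bash
cat >h.py <<'E'
import numpy as np,cv2
from cell import arm
def bp(u,v,z,cam="top"):
    c=arm.get_calibration(cam);K,R,t=c["intrinsics"],c["R"],c["t"]
    d=R.T@np.linalg.solve(K,[u,v,1]);o=-R.T@t
    return (o+d*(z-o[2])/d[2])
def px(P,cam="top"):
    c=arm.get_calibration(cam);p=c["intrinsics"]@(c["R"]@np.array(P)+c["t"]);return p[:2]/p[2]
E
python3 - <<'E'
from h import *
np.set_printoptions(precision=4,suppress=True)
f=lambda x,y,z:bp(x/5.4+215-.4,y/5.4+140-.4,z)
C=np.array([f(*p,.018) for p in((130,52),(604,118),(554,542),(62,472))]);print(C)
print("centre",C.mean(0)); 
ux=(C[0]-C[3]+C[1]-C[2]);uy=(C[0]-C[1]+C[3]-C[2]);print(ux/2,uy/2,np.arctan2(ux[1],ux[0]),np.arctan2(-uy[0],uy[1]))
p=f(532,278,.12);s=f(158,222,.129);print("post",p,"stud",s,np.linalg.norm(s-p), np.arctan2(-(s-p)[0],(s-p)[1]))
th=np.arctan2(ux[1],ux[0]);c=C.mean(0)[:2]
R=np.array([[np.cos(th),-np.sin(th)],[np.sin(th),np.cos(th)]])
print("from board",c+R@[0,-.09],c+R@[0,.09])
print("strap end",f(150,482,.098),f(135,418,.098),"slot", f(170,405,.098))
for z in(.125,.13,.135,.14):print("wings",z,f(118,158,z),f(190,285,z))
def g(x,y,z):return bp(x/4+200-.4,y/4+140-.4,z,"scene")
print("scene stud", g(400,300,.12),g(218,75,.129))
E
```

```text
[[ 0.7475  0.1172  0.018 ]
 [ 0.7118 -0.1341  0.018 ]
 [ 0.4876 -0.103   0.018 ]
 [ 0.5227  0.1491  0.018 ]]
centre [0.6174 0.0073 0.018 ]
[ 0.2245 -0.0316  0.    ] [0.0354 0.2517 0.    ] -0.1396368869531394 -0.13989162621983903
post [ 0.604  -0.0818  0.12  ] stud [0.6288 0.096  0.129 ] 0.17973275463745098 -0.1382364312791648
from board [ 0.6049 -0.0818] [0.6299 0.0964]
strap end [0.5086 0.0998 0.098 ] [0.5394 0.1074 0.098 ] slot [0.5458 0.0906 0.098 ]
wings 0.125 [0.661  0.1156 0.125 ] [0.5991 0.0807 0.125 ]
wings 0.13 [0.6597 0.1153 0.13  ] [0.5981 0.0805 0.13  ]
wings 0.135 [0.6584 0.115  0.135 ] [0.5971 0.0803 0.135 ]
wings 0.14 [0.6571 0.1146 0.14  ] [0.5961 0.0802 0.14  ]
scene stud [ 0.6021 -0.0815  0.12  ] [0.6325 0.093  0.129 ]
```

The post is at (0.6045,-0.0818), the stud at (0.6295,0.0963), and the board yaw is -0.139. The strap yaw is about 0.40, and it is long enough (about 207 mm) to be the one meant. The wings lie at about 29.5° and 209.5°. I'll close the fingers and move behind the strap, staying high.

>>> apply_moves:
  commands:
    - {"delta_pos":[0.0274,-0.0227,0],"twist":0,"gripper":255}
    - {"delta_pos":[0.0274,-0.0227,0],"twist":0,"gripper":255}
    - {"delta_pos":[0.0274,-0.0227,0],"twist":0,"gripper":255}
    - {"delta_pos":[0.0274,-0.0227,0],"twist":0,"gripper":255}
    - {"delta_pos":[0.0274,-0.0227,0],"twist":0,"gripper":255}

```text
time_s: 0.52
ee_pos: [0.2954, -0.4088, 0.222]
tool_rot: [-3.141, 0.0, 0.348]
ft_force: [-0.4, -1.1, 0.5]
finger_gap: 0.0582
grasp_force: 0.0
```

>>> apply_moves:
  commands:
    - {"delta_pos":[0.0274,-0.0227,0],"twist":0,"gripper":255}
    - {"delta_pos":[0.0274,-0.0227,0],"twist":0,"gripper":255}
    - {"delta_pos":[0.0274,-0.0227,0],"twist":0,"gripper":255}
    - {"delta_pos":[0.0274,-0.0227,0],"twist":0,"gripper":255}
    - {"delta_pos":[0.0274,-0.0227,0],"twist":0,"gripper":255}

```text
time_s: 0.93
ee_pos: [0.3854, -0.2552, 0.2223]
tool_rot: [-3.141, 0.0, 0.349]
ft_force: [1.8, -0.4, 0.4]
finger_gap: 0.0245
grasp_force: 0.0
```

>>> apply_moves:
  commands:
    - {"delta_pos":[0.0274,-0.0227,0],"twist":0,"gripper":255}
    - {"delta_pos":[0.0274,-0.0227,0],"twist":0,"gripper":255}
    - {"delta_pos":[0.0274,-0.0227,0],"twist":0,"gripper":255}
    - {"delta_pos":[0.0274,-0.0227,0],"twist":0,"gripper":255}

```text
time_s: 1.27
ee_pos: [0.4573, -0.1324, 0.2223]
tool_rot: [-3.141, 0.0, 0.349]
ft_force: [0.5, -1.0, 0.2]
finger_gap: 0.0008
grasp_force: 0.0
```

>>> apply_moves:
  commands:
    - {"delta_pos":[0.0274,-0.0227,0],"twist":0,"gripper":255}
    - {"delta_pos":[0.0274,-0.0227,0],"twist":0,"gripper":255}
    - {"delta_pos":[0.0274,-0.0227,0],"twist":0,"gripper":255}
    - {"delta_pos":[0.0274,-0.0227,0],"twist":-3,"gripper":255}
    - {"delta_pos":[0,0,0],"twist":0,"gripper":255}

```text
time_s: 1.68
ee_pos: [0.5303, -0.0063, 0.2212]
tool_rot: [-3.139, 0.0, 0.409]
ft_force: [-0.3, -0.4, -0.5]
finger_gap: 0.0007
grasp_force: 0.0
```

>>> apply_moves:
  commands:
    - {"delta_pos":[-0.004,0,0.0325],"twist":0,"gripper":255}
    - {"delta_pos":[0,0,0.0325],"twist":0,"gripper":255}
    - {"delta_pos":[0,0,0.0325],"twist":0,"gripper":255}
    - {"delta_pos":[0,0,0.0325],"twist":0,"gripper":255}
    - {"delta_pos":[0,0,0],"twist":0,"gripper":255}

```text
time_s: 2.1
ee_pos: [0.5208, -0.013, 0.0845]
tool_rot: [-3.136, 0.012, 0.401]
ft_force: [-1.0, -0.8, -0.9]
finger_gap: 0.0002
grasp_force: 0.0
```

>>> apply_moves:
  commands:
    - {"delta_pos":[0.005,0,0],"twist":0,"gripper":255}
    - {"delta_pos":[0.005,0,0],"twist":0,"gripper":255}
    - {"delta_pos":[0.005,0,0],"twist":0,"gripper":255}

```text
time_s: 2.35
ee_pos: [0.5411, -0.0071, 0.0959]
tool_rot: [3.139, -0.004, 0.401]
ft_force: [-0.3, -0.0, -0.6]
finger_gap: 0.0003
grasp_force: 0.0
```

>>> apply_moves:
  commands:
    - {"delta_pos":[0.0051,-0.0015,0],"twist":3,"gripper":255}
    - {"delta_pos":[0.0051,-0.0015,0],"twist":3,"gripper":255}

```text
time_s: 2.52
ee_pos: [0.549, -0.0006, 0.0957]
tool_rot: [3.14, -0.003, 0.294]
ft_force: [-2.8, -1.7, 1.9]
finger_gap: 0.0006
grasp_force: 1.3
```

>>> apply_moves:
  commands:
    - {"delta_pos":[0,0,0.001],"twist":0,"gripper":255}
    - {"delta_pos":[0,0,0],"twist":0,"gripper":255}
    - {"delta_pos":[0,0,0],"twist":0,"gripper":255}

```text
time_s: 2.77
ee_pos: [0.5481, -0.0005, 0.0927]
tool_rot: [3.141, -0.002, 0.298]
ft_force: [0.0, -0.4, 1.5]
finger_gap: 0.0006
grasp_force: 0.0
```

>>> apply_moves:
  commands:
    - {"delta_pos":[0.0051,-0.0015,0.001],"twist":3,"gripper":255}
    - {"delta_pos":[0.0051,-0.0015,0.001],"twist":3,"gripper":255}
    - {"delta_pos":[0.0051,-0.0015,0],"twist":3,"gripper":255}

```text
time_s: 3.02
ee_pos: [0.561, 0.0074, 0.0901]
tool_rot: [3.141, 0.0, 0.138]
ft_force: [-2.1, -0.1, 1.0]
finger_gap: 0.0004
grasp_force: 1.1
```

>>> apply_moves:
  commands:
    - {"delta_pos":[0.0051,-0.0015,0],"twist":3,"gripper":255}
    - {"delta_pos":[0.0051,-0.0015,0],"twist":3,"gripper":255}

```text
time_s: 3.18
ee_pos: [0.5709, 0.0117, 0.0902]
tool_rot: [3.142, 0.0, 0.033]
ft_force: [-2.3, -0.1, 0.9]
finger_gap: 0.0003
grasp_force: 1.0
```

>>> apply_moves:
  commands:
    - {"delta_pos":[0.0051,-0.0015,0],"twist":3,"gripper":255}
    - {"delta_pos":[0.0035,-0.001,0],"twist":2,"gripper":255}

```text
time_s: 3.35
ee_pos: [0.5796, 0.0144, 0.0902]
tool_rot: [-3.141, 0.0, -0.054]
ft_force: [-1.2, 0.6, 0.6]
finger_gap: 0.0005
grasp_force: 1.1
```

>>> apply_moves:
  commands:
    - {"delta_pos":[0.003,-0.0005,0],"twist":2,"gripper":255}
    - {"delta_pos":[0.003,-0.0005,0],"twist":1.5,"gripper":255}
    - {"delta_pos":[0.002,0,0],"twist":1,"gripper":255}

```text
time_s: 3.6
ee_pos: [0.5875, 0.0148, 0.0901]
tool_rot: [-3.141, 0.0, -0.131]
ft_force: [-2.1, 0.5, 1.2]
finger_gap: 0.0002
grasp_force: 1.2
```

>>> apply_moves:
  commands:
    - {"delta_pos":[0.001,0,0],"twist":0.5,"gripper":255}
    - {"delta_pos":[0.001,0,0],"twist":0,"gripper":255}

```text
time_s: 3.77
ee_pos: [0.5894, 0.0145, 0.09]
tool_rot: [-3.141, 0.0, -0.139]
ft_force: [-4.0, 1.5, 2.5]
finger_gap: 0.0005
grasp_force: 2.2
```

>>> apply_moves:
  commands:
    - {"delta_pos":[0.001,0,0],"twist":0,"gripper":255}
    - {"delta_pos":[0.001,0,0],"twist":0,"gripper":255}

```text
time_s: 3.93
ee_pos: [0.5901, 0.0143, 0.09]
tool_rot: [3.142, 0.004, -0.139]
ft_force: [-12.3, 1.3, 7.2]
finger_gap: 0.0002
grasp_force: 6.1
```

>>> apply_moves:
  commands:
    - {"delta_pos":[0.001,0,0],"twist":0,"gripper":255}
    - {"delta_pos":[0,0,0],"twist":0,"gripper":255}

```text
time_s: 4.1
ee_pos: [0.5901, 0.0143, 0.09]
tool_rot: [3.141, 0.006, -0.139]
ft_force: [-13.2, 2.2, 7.6]
finger_gap: 0.0006
grasp_force: 6.7
```

The strap is against the stud: the force has risen and motion has stopped. I'll back off, rise and look.

>>> apply_moves:
  commands:
    - {"delta_pos":[-0.01,0,0],"twist":0,"gripper":255}
    - {"delta_pos":[-0.02,0,-0.01],"twist":0,"gripper":255}
    - {"delta_pos":[-0.02,0,-0.03],"twist":0,"gripper":255}
    - {"delta_pos":[-0.02,0.03,-0.02],"twist":0,"gripper":255}
    - {"delta_pos":[-0.02,0.03,-0.02],"twist":0,"gripper":255}

```text
time_s: 4.52
ee_pos: [0.4945, -0.0326, 0.1707]
tool_rot: [3.141, -0.002, -0.136]
ft_force: [0.6, -0.5, -0.2]
finger_gap: 0.0005
grasp_force: 0.0
```

>>> apply_moves:
  commands:
    - {"delta_pos":[-0.02,0.03,-0.01],"twist":0,"gripper":255}
    - {"delta_pos":[0,0,0],"twist":0,"gripper":255}

```text
time_s: 4.68
ee_pos: [0.4699, -0.0638, 0.1838]
tool_rot: [3.138, -0.007, -0.143]
ft_force: [0.3, 1.3, -0.1]
finger_gap: 0.0004
grasp_force: 0.0
```

```bash
python3 - <<'E'
from h import *
t=arm.get_image("top")[150:230,215:335];s=arm.get_image("scene")[140:250,200:330]
t=cv2.resize(t,(600,400),interpolation=2)
s=cv2.resize(s,None,fx=3,fy=3,interpolation=2)
cv2.imwrite("pics/t1.png",t);cv2.imwrite("pics/s1.png",s)
E
```

```text
(no output)
```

View pics/t1.png

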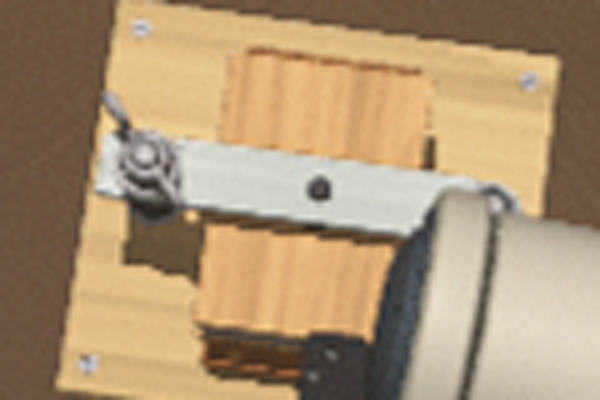

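The slot is home round the stud at about (146,155) px, and the nut still stands above it with its wings unchanged. I'll move the fingertip above the strap side of the nut and work out the orbit steps.

>>> apply_moves:
  commands:
    - {"delta_pos":[0.0242,-0.0254,0],"twist":0,"gripper":255}
    - {"delta_pos":[0.0242,-0.0254,0],"twist":0,"gripper":255}
    - {"delta_pos":[0.0242,-0.0254,0],"twist":0,"gripper":255}
    - {"delta_pos":[0.0242,-0.0254,0],"twist":0,"gripper":255}
    - {"delta_pos":[0.0242,-0.0254,0],"twist":0,"gripper":255}

```text
time_s: 5.2
ee_pos: [0.6101, 0.0515, 0.1777]
tool_rot: [-3.142, 0.001, -0.138]
ft_force: [0.1, -0.7, 0.9]
finger_gap: 0.0007
grasp_force: 0.0
```

>>> apply_moves:
  commands:
    - {"delta_pos":[0.0242,-0.0254,0],"twist":0,"gripper":255}
    - {"delta_pos":[0,0,0],"twist":0,"gripper":255}
    - {"delta_pos":[0,0,0],"twist":0,"gripper":255}

```text
time_s: 5.45
ee_pos: [0.6365, 0.073, 0.1756]
tool_rot: [3.141, 0.005, -0.136]
ft_force: [-0.6, 0.6, 0.6]
finger_gap: 0.0003
grasp_force: 0.0
```

```bash
cat >>h.py <<'E'
S=np.array([.6295,.0963])
def tool(d):
    y=arm.sense()["tool_rot"][2];return np.array([d[0]*np.cos(y)+d[1]*np.sin(y),d[0]*np.sin(y)-d[1]*np.cos(y)])
def where():
    s=arm.sense();y=s["tool_rot"][2];d=s["ee_pos"][:2]-S
    print("ee",s["ee_pos"].round(4),"yaw",round(y,3),"r",np.hypot(*d).round(4),"b",np.degrees(np.arctan2(d[1],d[0])-y).round(1)%360,"F",s["ft_force"].round(1))
E
python3 - <<'E'
from h import *
where();s=arm.sense();y=s["tool_rot"][2]
b=np.radians(285);t=S+.031*np.array([np.cos(b+y),np.sin(b+y)]);print("to b=285:",tool(t-s["ee_pos"][:2]).round(4))
B=np.radians(np.arange(285,285-361,-15));P=.031*np.c_[np.cos(B),-np.sin(B)]
for b,d in zip(np.arange(285,-90,-15),np.diff(P,axis=0)):print(b%360,d.round(4))
E
```

```text
ee [0.6365 0.073  0.1756] yaw -0.136 r 0.0243 b 294.7 F [-0.6  0.6  0.6]
to b=285: [-0.0021  0.0079]
285 [-0.008   0.0011]
270 [-0.008  -0.0011]
255 [-0.0075 -0.0031]
240 [-0.0064 -0.0049]
225 [-0.0049 -0.0064]
210 [-0.0031 -0.0075]
195 [-0.0011 -0.008 ]
180 [ 0.0011 -0.008 ]
165 [ 0.0031 -0.0075]
150 [ 0.0049 -0.0064]
135 [ 0.0064 -0.0049]
120 [ 0.0075 -0.0031]
105 [ 0.008  -0.0011]
90 [0.008  0.0011]
75 [0.0075 0.0031]
60 [0.0064 0.0049]
45 [0.0049 0.0064]
30 [0.0031 0.0075]
15 [0.0011 0.008 ]
0 [-0.0011  0.008 ]
345 [-0.0031  0.0075]
330 [-0.0049  0.0064]
315 [-0.0064  0.0049]
300 [-0.0075  0.0031]
```

>>> apply_moves:
  commands:
    - {"delta_pos":[-0.002,0.008,0],"twist":0,"gripper":255}
    - {"delta_pos":[0,0,0.015],"twist":0,"gripper":255}
    - {"delta_pos":[0,0,0.015],"twist":0,"gripper":255}
    - {"delta_pos":[0,0,0.012],"twist":0,"gripper":255}
    - {"delta_pos":[0,0,0],"twist":0,"gripper":255}

```text
time_s: 5.87
ee_pos: [0.6311, 0.062, 0.1349]
tool_rot: [3.141, 0.004, -0.141]
ft_force: [0.2, 0.4, -0.4]
finger_gap: 0.0001
grasp_force: 0.0
```

>>> apply_moves:
  commands:
    - {"delta_pos":[0,0,0],"twist":0,"gripper":255}
    - {"delta_pos":[0,0,0],"twist":0,"gripper":255}

```text
time_s: 6.03
ee_pos: [0.633, 0.0627, 0.1389]
tool_rot: [-3.141, -0.002, -0.14]
ft_force: [0.2, 0.3, 0.8]
finger_gap: 0.0004
grasp_force: 0.0
```

```bash
python3 -c "
from h import *
where()"
```

```text
ee [0.633  0.0627 0.1389] yaw -0.14 r 0.0338 b 284.0 F [0.2 0.3 0.8]
```

>>> apply_moves:
  commands:
    - {"delta_pos":[-0.0005,-0.002,0.005],"twist":0,"gripper":255}
    - {"delta_pos":[0,0,0],"twist":0,"gripper":255}
    - {"delta_pos":[0,0,0],"twist":0,"gripper":255}

```text
time_s: 6.28
ee_pos: [0.6328, 0.0654, 0.1328]
tool_rot: [-3.142, -0.0, -0.14]
ft_force: [-0.1, -0.2, -0.4]
finger_gap: 0.0005
grasp_force: 0.0
```

>>> apply_moves:
  commands:
    - {"delta_pos":[-0.008,0.0011,0.0003],"twist":0,"gripper":255}
    - {"delta_pos":[-0.008,-0.0011,0.0003],"twist":0,"gripper":255}
    - {"delta_pos":[-0.0075,-0.0031,0.0003],"twist":0,"gripper":255}

```text
time_s: 6.53
ee_pos: [0.6093, 0.0714, 0.1319]
tool_rot: [3.141, -0.0, -0.14]
ft_force: [0.1, -0.2, -0.0]
finger_gap: 0.0007
grasp_force: 0.3
```

```bash
python3 -c "
from h import *
where()"
```

```text
ee [0.6093 0.0714 0.1319] yaw -0.14 r 0.0321 b 238.9 F [ 0.1 -0.2 -0. ]
```

>>> apply_moves:
  commands:
    - {"delta_pos":[-0.0064,-0.0049,0.0003],"twist":0,"gripper":255}
    - {"delta_pos":[-0.0049,-0.0064,0.0003],"twist":0,"gripper":255}
    - {"delta_pos":[-0.0031,-0.0075,0.0003],"twist":0,"gripper":255}
    - {"delta_pos":[-0.0011,-0.008,0.0003],"twist":0,"gripper":255}

```text
time_s: 6.87
ee_pos: [0.5979, 0.1011, 0.1308]
tool_rot: [3.141, -0.0, -0.14]
ft_force: [0.2, -1.1, 0.1]
finger_gap: 0.0002
grasp_force: 0.5
```

>>> apply_moves:
  commands:
    - {"delta_pos":[0.0011,-0.008,0.0003],"twist":0,"gripper":255}
    - {"delta_pos":[0.0031,-0.0075,0.0003],"twist":0,"gripper":255}
    - {"delta_pos":[0.0049,-0.0064,0.0003],"twist":0,"gripper":255}
    - {"delta_pos":[0.0064,-0.0049,0.0003],"twist":0,"gripper":255}

```text
time_s: 7.2
ee_pos: [0.6179, 0.1258, 0.1291]
tool_rot: [-3.141, 0.0, -0.139]
ft_force: [0.4, -0.2, 0.4]
finger_gap: 0.0006
grasp_force: 0.3
```

```bash
python3 - <<'E'
from h import *
where()
t=arm.get_image("top")[140:220,205:285]
s=arm.get_image("scene")[120:220,215:315]
cv2.imwrite("pics/n1.png",np.hstack([cv2.resize(t,(400,400),interpolation=2),cv2.resize(s,(400,400),interpolation=2)]))
E
```

```text
ee [0.6179 0.1258 0.1291] yaw -0.139 r 0.0317 b 119.4 F [ 0.4 -0.2  0.4]
```

View pics/n1.png

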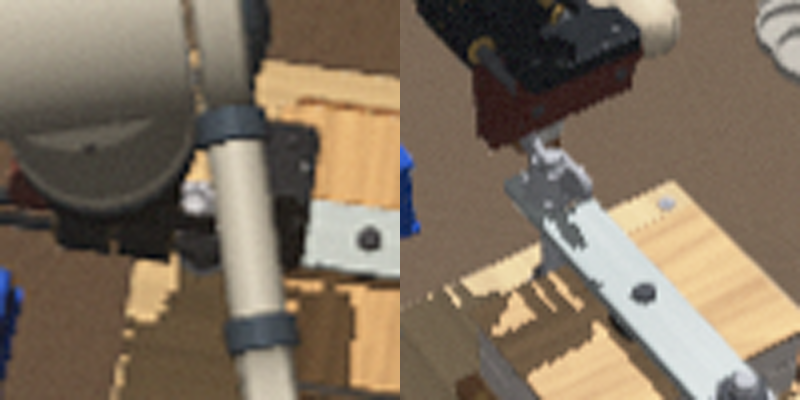

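The nut turns with the fingertip and has come round about 130°. The strap is still home. Carrying on.

>>> apply_moves:
  commands:
    - {"delta_pos":[0.0075,-0.0031,0.0003],"twist":0,"gripper":255}
    - {"delta_pos":[0.008,-0.0011,0.0003],"twist":0,"gripper":255}
    - {"delta_pos":[0.008,0.0011,0.0003],"twist":0,"gripper":255}
    - {"delta_pos":[0.0075,0.0031,0.0003],"twist":0,"gripper":255}

```text
time_s: 7.63
ee_pos: [0.649, 0.1203, 0.128]
tool_rot: [-3.141, 0.0, -0.14]
ft_force: [-0.2, 0.9, -0.7]
finger_gap: 0.0007
grasp_force: 0.3
```

>>> apply_moves:
  commands:
    - {"delta_pos":[0.0064,0.0049,0.0003],"twist":0,"gripper":255}
    - {"delta_pos":[0.0049,0.0064,0.0003],"twist":0,"gripper":255}
    - {"delta_pos":[0.0031,0.0075,0.0003],"twist":0,"gripper":255}
    - {"delta_pos":[0.0011,0.008,0.0003],"twist":0,"gripper":255}

```text
time_s: 7.97
ee_pos: [0.6602, 0.0907, 0.1267]
tool_rot: [-3.141, -0.0, -0.14]
ft_force: [-0.3, 1.2, 0.2]
finger_gap: 0.0005
grasp_force: 0.5
```

>>> apply_moves:
  commands:
    - {"delta_pos":[-0.0011,0.008,0.0003],"twist":0,"gripper":255}
    - {"delta_pos":[-0.0031,0.0075,0.0003],"twist":0,"gripper":255}
    - {"delta_pos":[-0.0049,0.0064,0.0003],"twist":0,"gripper":255}
    - {"delta_pos":[-0.0064,0.0049,0.0003],"twist":0,"gripper":255}

```text
time_s: 8.3
ee_pos: [0.6401, 0.0662, 0.1259]
tool_rot: [3.141, -0.0, -0.141]
ft_force: [1.7, 0.2, 0.2]
finger_gap: 0.0004
grasp_force: 0.7
```

```bash
python3 -c "
from h import *
where()"
```

```text
ee [0.6401 0.0662 0.1259] yaw -0.141 r 0.0319 b 297.4 F [1.7 0.2 0.2]
```

>>> apply_moves:
  commands:
    - {"delta_pos":[-0.0075,0.0031,0.0003],"twist":0,"gripper":255}
    - {"delta_pos":[-0.008,0.0011,0.0003],"twist":0,"gripper":255}
    - {"delta_pos":[-0.008,-0.0011,0.0003],"twist":0,"gripper":255}

```text
time_s: 8.55
ee_pos: [0.616, 0.0671, 0.1251]
tool_rot: [3.141, -0.0, -0.14]
ft_force: [0.2, 0.0, 0.1]
finger_gap: 0.0004
grasp_force: 0.3
```

>>> apply_moves:
  commands:
    - {"delta_pos":[-0.0075,-0.0031,0.0003],"twist":0,"gripper":255}
    - {"delta_pos":[-0.0064,-0.0049,0.0003],"twist":0,"gripper":255}

```text
time_s: 8.72
ee_pos: [0.6033, 0.0777, 0.1244]
tool_rot: [3.141, -0.0, -0.14]
ft_force: [0.1, -0.5, -0.4]
finger_gap: 0.0002
grasp_force: 0.3
```

```bash
python3 - <<'E'
from h import *
where()
s=arm.get_image("scene")[110:210,215:315]
cv2.imwrite("pics/n2.png",cv2.resize(s,(500,500),interpolation=2))
E
```

```text
ee [0.6033 0.0777 0.1244] yaw -0.14 r 0.0321 b 223.4 F [ 0.1 -0.5 -0.4]
```

View pics/n2.png

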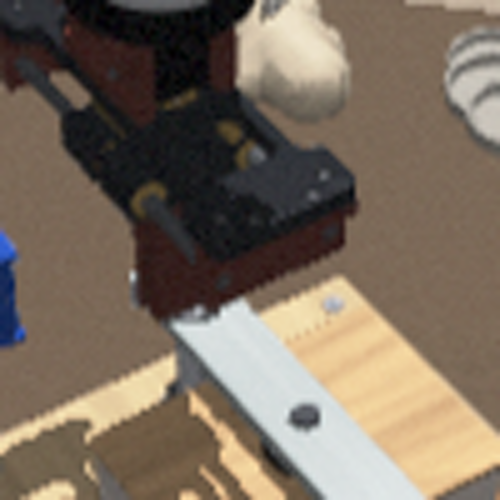

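The hand hides the nut in this view, so I'll go by force from here. Still loose at about +6.6 rad.

>>> apply_moves:
  commands:
    - {"delta_pos":[-0.0049,-0.0064,0.0003],"twist":0,"gripper":255}
    - {"delta_pos":[-0.0031,-0.0075,0.0003],"twist":0,"gripper":255}

```text
time_s: 8.93
ee_pos: [0.598, 0.0927, 0.1237]
tool_rot: [3.141, -0.0, -0.14]
ft_force: [0.7, -0.8, -0.2]
finger_gap: 0.0006
grasp_force: 0.6
```

>>> apply_moves:
  commands:
    - {"delta_pos":[-0.0011,-0.008,0.0003],"twist":0,"gripper":255}
    - {"delta_pos":[0.0011,-0.008,0.0003],"twist":0,"gripper":255}

```text
time_s: 9.1
ee_pos: [0.6003, 0.1089, 0.123]
tool_rot: [3.141, 0.0, -0.14]
ft_force: [-0.9, -1.8, 0.7]
finger_gap: 0.0004
grasp_force: 0.8
```

>>> apply_moves:
  commands:
    - {"delta_pos":[0.0031,-0.0075,0.0003],"twist":0,"gripper":255}
    - {"delta_pos":[0.0049,-0.0064,0.0003],"twist":0,"gripper":255}

```text
time_s: 9.27
ee_pos: [0.6102, 0.1213, 0.1221]
tool_rot: [3.14, 0.002, -0.14]
ft_force: [-3.1, -5.0, 0.9]
finger_gap: 0.0004
grasp_force: 2.2
```

>>> apply_moves:
  commands:
    - {"delta_pos":[0.0064,-0.0049,0.0002],"twist":0,"gripper":255}

```text
time_s: 9.35
ee_pos: [0.617, 0.125, 0.1217]
tool_rot: [3.14, 0.003, -0.14]
ft_force: [-6.0, -4.1, 0.1]
finger_gap: 0.0007
grasp_force: 2.8
```

>>> apply_moves:
  commands:
    - {"delta_pos":[0.0075,-0.0031,0.0002],"twist":0,"gripper":255}

```text
time_s: 9.43
ee_pos: [0.6238, 0.1268, 0.1213]
tool_rot: [3.139, 0.006, -0.14]
ft_force: [-14.2, -5.9, 3.7]
finger_gap: 0.0006
grasp_force: 6.4
```

>>> apply_moves:
  commands:
    - {"delta_pos":[0.004,-0.001,0],"twist":0,"gripper":255}

```text
time_s: 9.52
ee_pos: [0.627, 0.1272, 0.121]
tool_rot: [3.139, 0.009, -0.14]
ft_force: [-16.8, -2.2, 4.0]
finger_gap: 0.0007
grasp_force: 7.0
```

>>> apply_moves:
  commands:
    - {"delta_pos":[0.004,-0.0005,0],"twist":0,"gripper":255}

```text
time_s: 9.6
ee_pos: [0.6302, 0.1273, 0.1208]
tool_rot: [3.139, 0.011, -0.14]
ft_force: [-18.5, -1.8, 4.4]
finger_gap: 0.0004
grasp_force: 7.3
```

>>> apply_moves:
  commands:
    - {"delta_pos":[0.004,0,0],"twist":0,"gripper":255}

```text
time_s: 9.68
ee_pos: [0.6336, 0.1273, 0.1206]
tool_rot: [3.14, 0.012, -0.139]
ft_force: [-18.8, -0.6, 4.1]
finger_gap: 0.0007
grasp_force: 7.5
```

>>> apply_moves:
  commands:
    - {"delta_pos":[0.004,0.0005,0],"twist":0,"gripper":255}

```text
time_s: 9.77
ee_pos: [0.6372, 0.1269, 0.1203]
tool_rot: [3.141, 0.013, -0.139]
ft_force: [-19.2, 1.3, 2.7]
finger_gap: 0.0007
grasp_force: 7.5
```

>>> apply_moves:
  commands:
    - {"delta_pos":[0.004,0.001,0],"twist":0,"gripper":255}

```text
time_s: 9.85
ee_pos: [0.6409, 0.1261, 0.1201]
tool_rot: [-3.141, 0.013, -0.138]
ft_force: [-17.5, 4.1, 1.5]
finger_gap: 0.0009
grasp_force: 7.4
```

>>> apply_moves:
  commands:
    - {"delta_pos":[0.004,0.0017,0],"twist":0,"gripper":255}

```text
time_s: 9.93
ee_pos: [0.6447, 0.1246, 0.12]
tool_rot: [-3.14, 0.013, -0.137]
ft_force: [-17.1, 6.1, 1.6]
finger_gap: 0.0004
grasp_force: 7.3
```

>>> apply_moves:
  commands:
    - {"delta_pos":[0.0035,0.0022,0],"twist":0,"gripper":255}

```text
time_s: 10.02
ee_pos: [0.6479, 0.1225, 0.1199]
tool_rot: [-3.139, 0.013, -0.137]
ft_force: [-16.0, 8.5, 2.0]
finger_gap: 0.0003
grasp_force: 7.4
```

>>> apply_moves:
  commands:
    - {"delta_pos":[0.0032,0.0025,0],"twist":0,"gripper":255}

```text
time_s: 10.1
ee_pos: [0.6509, 0.1203, 0.1199]
tool_rot: [-3.138, 0.013, -0.136]
ft_force: [-14.8, 9.4, 0.2]
finger_gap: 0.0005
grasp_force: 7.2
```

>>> apply_moves:
  commands:
    - {"delta_pos":[0.0028,0.0028,0],"twist":0,"gripper":255}

```text
time_s: 10.18
ee_pos: [0.6536, 0.1177, 0.1199]
tool_rot: [-3.137, 0.012, -0.136]
ft_force: [-13.9, 12.1, 0.1]
finger_gap: 0.0003
grasp_force: 7.2
```

>>> apply_moves:
  commands:
    - {"delta_pos":[0.0024,0.0031,0],"twist":0,"gripper":255}

```text
time_s: 10.27
ee_pos: [0.6558, 0.1148, 0.1199]
tool_rot: [-3.136, 0.011, -0.135]
ft_force: [-12.6, 12.7, 0.1]
finger_gap: 0.0
grasp_force: 7.0
```

>>> apply_moves:
  commands:
    - {"delta_pos":[0.002,0.0034,0],"twist":0,"gripper":255}

```text
time_s: 10.35
ee_pos: [0.6577, 0.1116, 0.12]
tool_rot: [-3.135, 0.01, -0.135]
ft_force: [-10.6, 13.7, 0.6]
finger_gap: 0.0006
grasp_force: 7.2
```

>>> apply_moves:
  commands:
    - {"delta_pos":[0.0016,0.0036,0],"twist":0,"gripper":255}

```text
time_s: 10.43
ee_pos: [0.6595, 0.1083, 0.1201]
tool_rot: [-3.134, 0.009, -0.134]
ft_force: [-8.1, 15.9, -2.1]
finger_gap: 0.0006
grasp_force: 7.0
```

>>> apply_moves:
  commands:
    - {"delta_pos":[0.0012,0.0038,0],"twist":0,"gripper":255}

```text
time_s: 10.52
ee_pos: [0.6603, 0.105, 0.12]
tool_rot: [-3.133, 0.008, -0.134]
ft_force: [-7.2, 18.6, -4.4]
finger_gap: 0.0004
grasp_force: 8.9
```

```bash
python3 - <<'E'
from h import *
where()
s=arm.get_image("scene")[120:200,225:305]
t=arm.get_image("top")[140:220,205:285]
cv2.imwrite("pics/n3.png",np.hstack([cv2.resize(t,(400,400),interpolation=2),cv2.resize(s,(400,400),interpolation=2)]))
E
```

```text
ee [0.6603 0.105  0.12  ] yaw -0.134 r 0.032 b 23.4 F [-7.2 18.6 -4.4]
```

View pics/n3.png

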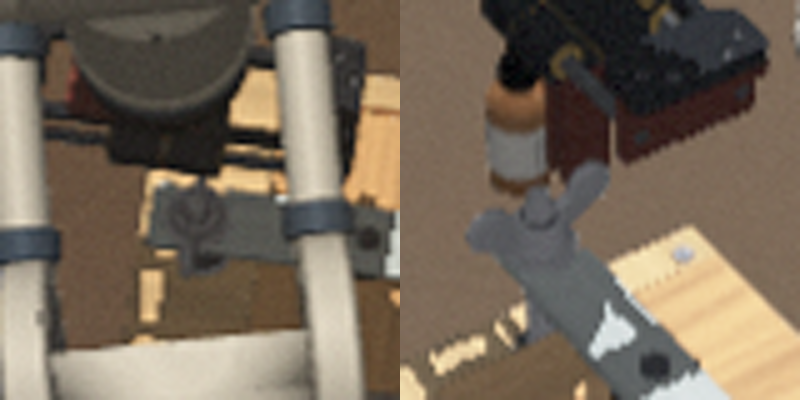

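The nut now sits down on the strap, with one wing toward the far side at the fingertip. The resistance is starting to climb (about 20 N).

>>> apply_moves:
  commands:
    - {"delta_pos":[0.0006,0.003,0],"twist":0,"gripper":255}

```text
time_s: 10.7
ee_pos: [0.6605, 0.1036, 0.12]
tool_rot: [-3.13, 0.008, -0.133]
ft_force: [-7.0, 24.4, -2.3]
finger_gap: 0.0002
grasp_force: 11.9
```

>>> apply_moves:
  commands:
    - {"delta_pos":[0.0004,0.002,0],"twist":0,"gripper":255}

```text
time_s: 10.78
ee_pos: [0.6605, 0.1028, 0.12]
tool_rot: [-3.128, 0.009, -0.132]
ft_force: [-8.4, 26.4, -2.6]
finger_gap: 0.0004
grasp_force: 12.4
```

>>> apply_moves:
  commands:
    - {"delta_pos":[0,0.002,0],"twist":0,"gripper":255}
    - {"delta_pos":[0,0,0],"twist":0,"gripper":255}

```text
time_s: 10.95
ee_pos: [0.6604, 0.1013, 0.12]
tool_rot: [-3.127, 0.008, -0.132]
ft_force: [-6.1, 25.2, -3.1]
finger_gap: 0.0005
grasp_force: 11.5
```

>>> apply_moves:
  commands:
    - {"delta_pos":[0,0.0015,0],"twist":0,"gripper":255}
    - {"delta_pos":[0,0,0],"twist":0,"gripper":255}

```text
time_s: 11.12
ee_pos: [0.6603, 0.1005, 0.12]
tool_rot: [-3.126, 0.008, -0.131]
ft_force: [-6.6, 27.8, -2.8]
finger_gap: 0.0002
grasp_force: 12.2
```

>>> apply_moves:
  commands:
    - {"delta_pos":[-0.0003,0.002,0],"twist":0,"gripper":255}
    - {"delta_pos":[0,0,0],"twist":0,"gripper":255}

```text
time_s: 11.28
ee_pos: [0.66, 0.099, 0.12]
tool_rot: [-3.126, 0.007, -0.131]
ft_force: [-5.5, 28.4, -2.5]
finger_gap: 0.0005
grasp_force: 12.3
```

>>> apply_moves:
  commands:
    - {"delta_pos":[-0.0003,0.002,0],"twist":0,"gripper":255}
    - {"delta_pos":[0,0,0],"twist":0,"gripper":255}

```text
time_s: 11.45
ee_pos: [0.6596, 0.0975, 0.1201]
tool_rot: [-3.125, 0.007, -0.131]
ft_force: [-4.1, 29.7, -3.8]
finger_gap: 0.0004
grasp_force: 12.5
```

>>> apply_moves:
  commands:
    - {"delta_pos":[-0.0004,0.003,0],"twist":0,"gripper":255}
    - {"delta_pos":[0,0,0],"twist":0,"gripper":255}

```text
time_s: 11.62
ee_pos: [0.6593, 0.0948, 0.1201]
tool_rot: [-3.124, 0.006, -0.13]
ft_force: [-1.5, 30.4, -4.2]
finger_gap: 0.0005
grasp_force: 12.2
```

>>> apply_moves:
  commands:
    - {"delta_pos":[-0.0004,0.002,0],"twist":0,"gripper":255}
    - {"delta_pos":[0,0,0],"twist":0,"gripper":255}

```text
time_s: 11.78
ee_pos: [0.6592, 0.0931, 0.1202]
tool_rot: [-3.124, 0.004, -0.13]
ft_force: [1.4, 31.2, -5.3]
finger_gap: 0.0004
grasp_force: 12.4
```

The nut is firmly tight, with force at 31 N and rising. I'll back off, rise and check.

>>> apply_moves:
  commands:
    - {"delta_pos":[0.001,-0.008,0],"twist":0,"gripper":255}
    - {"delta_pos":[0.001,-0.006,0],"twist":0,"gripper":255}
    - {"delta_pos":[0,0,-0.03],"twist":0,"gripper":255}
    - {"delta_pos":[0,0,-0.03],"twist":0,"gripper":255}
    - {"delta_pos":[-0.02,0.03,-0.01],"twist":0,"gripper":255}

```text
time_s: 12.2
ee_pos: [0.6431, 0.0709, 0.1947]
tool_rot: [-3.139, -0.005, -0.136]
ft_force: [1.2, -1.3, 1.6]
finger_gap: 0.0008
grasp_force: 0.0
```

>>> apply_moves:
  commands:
    - {"delta_pos":[-0.03,0.025,-0.01],"twist":0,"gripper":255}
    - {"delta_pos":[-0.03,0.025,0],"twist":0,"gripper":255}
    - {"delta_pos":[-0.03,0.025,0],"twist":0,"gripper":255}
    - {"delta_pos":[-0.03,0.025,0],"twist":0,"gripper":255}
    - {"delta_pos":[-0.03,0.025,0],"twist":0,"gripper":255}

```text
time_s: 12.62
ee_pos: [0.4726, -0.0363, 0.2023]
tool_rot: [3.141, -0.001, -0.14]
ft_force: [0.2, -0.9, 0.7]
finger_gap: 0.0006
grasp_force: 0.0
```

>>> apply_moves:
  commands:
    - {"delta_pos":[-0.02,0.025,0],"twist":0,"gripper":255}
    - {"delta_pos":[0,0,0],"twist":0,"gripper":255}
    - {"delta_pos":[0,0,0],"twist":0,"gripper":255}

```text
time_s: 12.87
ee_pos: [0.4503, -0.0583, 0.2031]
tool_rot: [3.142, -0.003, -0.143]
ft_force: [0.8, 0.0, -0.2]
finger_gap: 0.0004
grasp_force: 0.0
```

```bash
python3 - <<'E'
from h import *
s=arm.get_image("scene")[130:270,200:350]
t=arm.get_image("top")[140:240,215:315]
cv2.imwrite("pics/n4.png",np.hstack([cv2.resize(t,(400,400),interpolation=2),cv2.resize(s,(400,400),interpolation=2)]))
E
```

```text
(no output)
```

View pics/n4.png

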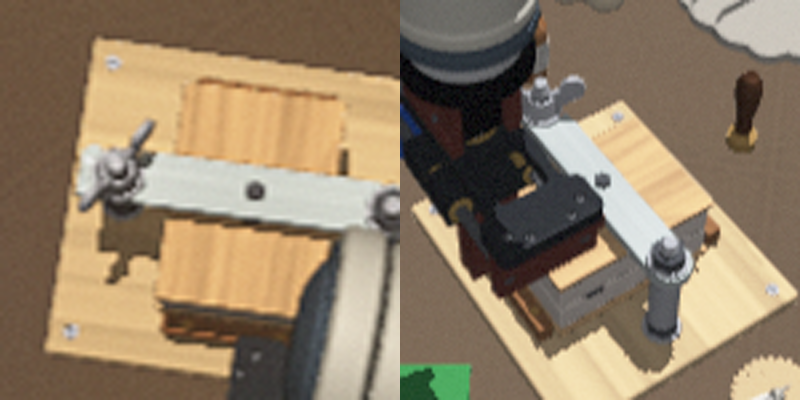

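The nut is down on the strap at (120,172) px with its wings at about -33°. That is about 10.5 rad of turning, so it is tight. The strap is home, and the mould and bystanders are undisturbed.

```bash
python3 -c "
from cell import arm
print(arm.hand_in())"
```

```text
the job is handed in; nothing more can be done
None
```

I swung the strap home round the stud, ran the wing nut down about 10.5 rad until finger-tight at about 31 N of fingertip push, and handed the job in with the arm clear; no verdict came back, and I couldn't measure the strap's pressure on the mould directly.

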